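# Bring the screwdriver over the proud hinge screw

## Robot

A 6-joint arm with a two-finger parallel gripper is mounted at the origin on a cart in front of the work surface, level with it; the furniture and walls round the work are solid. World frame = base frame: x ahead of the robot, y to its left, z up, the work surface at z = 0. Lengths are in m, angles in rad, forces in N, time in s.
With the tool pointing down it reaches from about 0.2 to 0.875 m from the base axis. Payload 3.4 kg.
Tool frame: the origin (TCP) lies between the finger pads; the fingertips stand r.tip_reach ahead of it and the grasp point (between the pads) lies 3 mm ahead of it (r.tip_reach is the distance from the TCP to the fingertips, in m); z points along the fingers, y is the line along which they close (so a half turn about z gives the same grasp; the last joint's range is limited). The gripper opens to 94 mm and grips with 3 to 60 N. Pads are 16 mm wide; open, the fingers measure 119 mm over their backs; the gripper's body (75 mm by 177 mm) begins 78 mm behind the grasp point.
Start: joints at [1.198, 0.276, 1.505, -0, 1.361, -0.121], TCP at [0.143, 0.557, 0.227] pointing down, gripper open.
Joint ranges: [-2.89, 2.89], [-0.75, 2.08], [0.22, 2.7], [-1.18, 4.32], [0.11, 2.71], [-2.7, 2.7]. Speed limits (rad/s): [2.57, 2.57, 3.14, 3.14, 3.14, 3.14].

## Interface

Orientations are given as [roll, pitch, yaw] about the fixed x, y, z axes, in that order (R = Rz(yaw) Ry(pitch) Rx(roll)).
In Python, from plant import r gives the robot as it stands. The module is installed in compiled form; this text tells all that it offers.
- The arm moves only by the tool send_rows, never from a script. Its argument "series" is a list of rows, each an object with "fingers": the gripper command: -1 is fully open, 1 is shut, values between are in proportion; "linear": the shift along the tool's x, y, z scaled (see below), a list of three; "rot": the turn, a rotation vector about the tool's x, y, z scaled (see below), a list of three. In form: [{"fingers": fingers, "linear": [x, y, z], "rot": [wx, wy, wz]}, ...]. A call has 1 to 12 rows; each row shifts and turns the commanded pose from where the row before left it, along the tool's axes as they then stand; what a row does not reach is not made up. The controller multiplies each number of a shift by 0.4 m and each number of a turn by 180 degrees. A row lasts 1/10 s, in which the tool goes at most 50 mm and 8.59 degrees, less where a joint would pass 70% of its speed; a pose out of reach is approached as far as the arm can. A call with a number of a shift or a turn outside -1 to 1 is refused whole. A call with a gripper value outside its range is refused whole. The fingers move at their own pace and stop on an object; the grip force is fixed at half the most. Time passes only in rows, so rows that do not move let the fingers close. It gives the time, the measured TCP pose, the force, the opening and the grip force at its end, in the units of the state.
- r.observe(): the state, without advancing time (a new reading comes with each control period).
- r.read_camera(name): name is "scene" or "top"; returns a dict with "image" (420x560x3 uint8, blue, green, red), "camera_matrix" (3x3 intrinsics, pixels), "R" (3x3) and "t" (3): a world point X has camera coordinates R X + t. Camera axes: x right, y down, z forward; pixel columns grow to the right and rows downward; lengths in m; the calibration is good to about 2 mm. A picture is of the moment at which its call begins. There is no depth.
- r.close_job(): hands the job in; it is judged then, once.
The state is a dict: "time_s": time; "qpos": joint angles; "qd": joint speeds; "tau": joint torques, N m; "tcp_pos": TCP position; "eef_rot": TCP orientation; "wrist_force": force on the tool from outside, world axes, zero at the start; "torque": the same for the moment, N m; "finger_gap": opening from 0.0 (shut) to 1.0 (fully open); "grasp_force": force on a finger pad.
Only numpy, scipy, OpenCV 4.12 (cv2) and the standard library are available. Lean on these libraries where they do the work, as an engineer would, in place of code of your own. Each camera call takes 0.05 s, during which the arm holds its last target. There are 200 camera calls.

## Task

Pull the screwdriver straight up out of the drilled wooden block and carry it over the things standing in between to the hinge leaf, where one of the three brass screws still stands proud. Finish while holding the screwdriver still and upright, blade down, with its tip centred about 1 cm above the head of that proud screw, ready to be lowered but not touching it (which way the blade is turned about its length does not matter). Never let the screwdriver touch the hinge, its screws or its oak block, and leave those things in between (a bored block, a tin and a small spool) where they stand.

Things in the scene. Friction and masses are not known exactly. Their poses are not given: they have to be found in the camera images.
- driver_handle (a point): centre of the handle of the loose screwdriver (reddish handle about 26 mm thick, 90 mm long; flat steel blade 10 mm wide; 200 mm over all, 0.12 kg). The handle reaches 45 mm above and below, the tip lies 155 mm below. z points from tip to handle: up, within 4 degrees, at the start. It stands loose in the holder's middle hole; grip the handle across its thickness, from any side.
- driver_tip (a point): the middle of the tip of the screwdriver's blade, same axes as the handle point
- rack: the holder: dark wooden block 100 x 100 x 75 mm, fixed; origin at the centre of its underside, z up. The screwdriver's hole is in the middle of its top, 15 mm across, 62 mm deep. Three drill bits stand fixed in corner holes 34 mm from the middle along x and y, reaching at most 34 mm above the block.
- work: the work: pale oak block 109 x 190 x 45 mm (its x, y, z), fixed, with a dark steel hinge leaf 150 mm long on top, its barrel along y near the +x edge (60 mm over the bench); origin at the centre of the block's underside, z up. Three brass screws in a row along y, 45 mm apart: two driven home, one proud; which one varies.
- screw_top (a point): centre of the top of the proud brass screw's slotted head, 16 mm across, 63 mm above the bench; z up. The heads of the other two are 50 mm above the bench.
- home_a: one of the two brass screws already driven home, head 16 mm across; origin on its axis at bench height
- home_b: the other brass screw already driven home, same size
- screw: the proud brass screw itself; origin on its axis at bench height
- driver: the screwdriver as a whole; origin at its tip, axes as the handle point
- bored_block: bystander: loose pale wooden block with a round hole through its side, 73 x 91 x 120 mm, upright between holder and work; origin at the centre of its underside
- nail_tin: bystander: loose grey open tin, 66 mm across, 75 mm high, between holder and work; origin at the centre of its underside
- spool: bystander: loose dark turned wooden spool, 38 mm across, 55 mm high; origin at the centre of its underside
There are look-alikes about, which are no part of the job. Of the things that look like the driver, the largest one is meant.

How it is judged:
On the way:
1. the screwdriver is out of the holder: its tip clear above the block, gripped, touching the block nowhere (z of driver_tip in the frame of rack above 0.08 m and contact force between driver and rack below 0.1 N and contact force between driver and the fingers above 1 N), for 0.2 s.
At the end, for the whole second after the job is handed in: Held still by the fingers alone, blade down within 8 degrees of upright, the tip 2 to 20 mm above the proud screw's head and within 7 mm of its centre sideways, touching no hinge, screw, oak block or holder; bored block, tin and spool within 20 mm of their places (horizontal distance between driver_tip and screw_top below 0.007 m and z of driver_tip in the frame of screw_top between 0.002 and 0.02 m and angle between driver_handle's own z axis and vertical below 0.14 rad and height (world z) of driver_handle above 0.2 m and linear speed of driver below 0.02 m/s and contact force between driver and the fingers above 1 N and contact force between driver and work below 0.1 N and contact force between driver and screw below 0.1 N and contact force between driver and rack below 0.1 N and distance of each of bored_block, nail_tin, spool from where it was at the start of the episode below 0.02 m); the arm keeps its last pose, push and grip.
It fails at once if the screwdriver touches the hinge, its screws or its oak block (contact force between driver and work above 0.5 N or contact force between driver and screw above 0.5 N or contact force between driver and home_a above 0.5 N or contact force between driver and home_b above 0.5 N).
It fails at once if a bystander is knocked over or shifted by more than 20 mm (distance of any of bored_block, nail_tin, spool from where it was at the start of the episode above 0.02 m or angle between any of bored_block, nail_tin, spool's own z axis and vertical above 0.4 rad).
It also fails if it takes over 43 s, if anything falls off the work surface, if the arm or the gripper's body presses on something with over 40 N, if the wrist force passes 120 N, or if a joint passes its speed limit or range.

## Working session

There is one attempt and no reset: what is moved stays moved. The work goes in short steps, Python scripts to look and compute and a tool call to move; the robot and the scene stay as the last step left them, time stands still between calls to the robot, and variables do not carry over. Pictures are saved under pics/ and viewed, at most 10 in all, crops included, and the job is handed in when it is done.

Besides the shell and the picture viewer there is one more tool, called after "Request:" as name([rows], argument=value, ...), one row to a line, values as JSON. send_rows: Moves the arm, as the interface text tells. Shifts and turns lie within -1 to 1; 1 stands for 0.4 m of shift or 180 degrees of turn. Its arguments: {"type":"object","properties":{"series":{"type":"array","items":{"type":"object","properties":{"fingers":{"type":"number"},"linear":{"type":"array","items":{"type":"number","minimum":-1,"maximum":1}},"rot":{"type":"array","items":{"type":"number","minimum":-1,"maximum":1}}}}}},"required":["series"]}

```bash
mkdir -p pics; cat > h.py <<'E'
import numpy as np, cv2
from plant import r
from scipy.spatial.transform import Rotation as Rn
def ray(c,uv):
    K,R,t=[np.array(c[k]) for k in("camera_matrix","R","t")]
    d=R.T@np.linalg.solve(K,[uv[0],uv[1],1.]); return -R.T@t,d
def atz(c,uv,z):
    o,d=ray(c,uv); return o+d*(z-o[2])/d[2]
def proj(c,X):
    K,R,t=[np.array(c[k]) for k in("camera_matrix","R","t")]
    p=K@(R@np.array(X)+t); return p[:2]/p[2]
def tri(ca,a,cb,b):
    A=[];B=[]
    for c,uv in((ca,a),(cb,b)):
        o,d=ray(c,uv); d/=np.linalg.norm(d); P=np.eye(3)-np.outer(d,d); A.append(P);B.append(P@o)
    return np.linalg.lstsq(np.vstack(A),np.hstack(B),rcond=None)[0]
E
python3 - <<'E'
from h import *
import pickle
cs={}
for n in("scene","top"):
    c=r.read_camera(n); cs[n]=c; cv2.imwrite(f"pics/{n}0.png",cv2.resize(c["image"],(784,588),interpolation=cv2.INTER_CUBIC)); print(n,ray(c,(280,210)),np.array(c["camera_matrix"])[0,0])
pickle.dump(cs,open("c0.pkl","wb")); print(r.observe(),r.tip_reach)
E
```

```text
scene (array([0.19402367, 0.76359196, 0.94628614]), array([ 0.32289922, -0.56562678, -0.75883991])) 539.1815128544242
top (array([0.41883273, 0.17095795, 1.10005463]), array([ 0.10634866, -0.03057323, -0.99395358])) 513.9422737415043
{'time_s': 0.1, 'qpos': array([ 1.19799471e+00,  2.76534383e-01,  1.50597693e+00, -1.98830813e-05,
        1.36067024e+00, -1.21032548e-01]), 'qd': array([-0.00137546, -0.00145107, -0.00153805,  0.00029348,  0.0002226 ,
       -0.00077861]), 'tau': array([ 2.26954697e-03, -4.05455446e+01, -2.37777811e+01,  7.03620538e-02,
        2.98729283e-02, -4.51792289e-05]), 'tcp_pos': array([0.14310746, 0.5564411 , 0.22670149]), 'eef_rot': array([-3.14001303e+00, -1.72542119e-04,  2.88982762e+00]), 'wrist_force': array([-0.87483408, -0.57191644,  0.38290448]), 'torque': array([-0.02578117,  0.06800693, -0.0047552 ]), 'grasp_force': 0.0, 'finger_gap': 0.9977633382407913} 0.022
```

View pics/scene0.png

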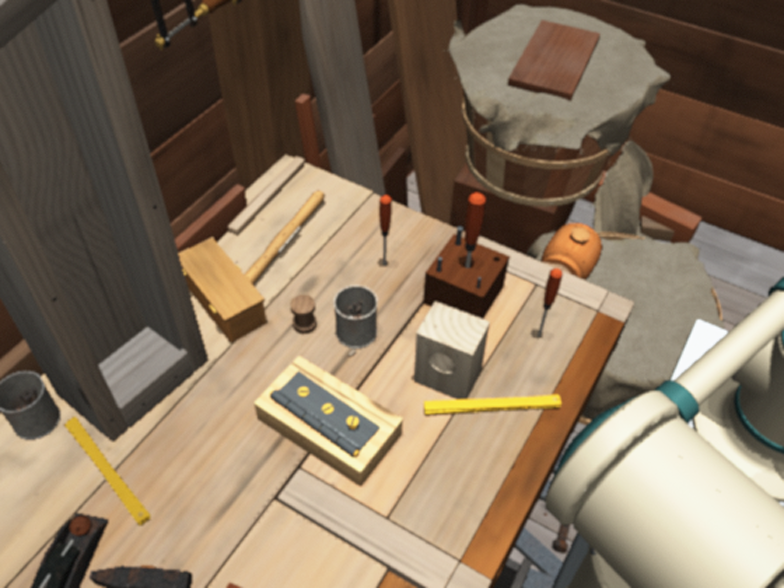

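View pics/top0.png

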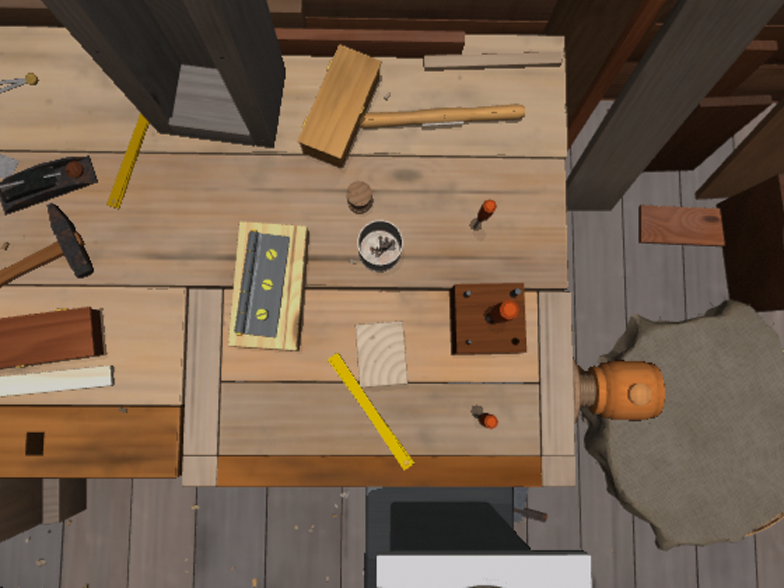

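The scene shows the loose driver in the dark holder (handle top about (477,200) in the enlarged picture), the tin, spool and bored block, and the hinge with three screws. The screw at (353,422) nearest the robot looks proud. In the top picture the hinge screws are at (272,254), (267,285) and (262,314). Next I enlarge the key parts.

```bash
python3 - <<'E'
import pickle
from h import *
cs=pickle.load(open("c0.pkl","rb"))
s,t=cs["scene"]["image"],cs["top"]["image"]
f=lambda im,x,y,w,h,k:cv2.resize(im[y:y+h,x:x+w],None,fx=k,fy=k,interpolation=cv2.INTER_CUBIC)
# left: scene (driver, hinge); right: top (driver, hinge)
a=np.hstack([f(s,300,130,80,60,5),f(t,320,195,80,60,5)]); b=np.hstack([f(s,180,250,133.0.__int__(),100,3)[:300,:399],f(t,160,155,80,100,3)])
b=cv2.copyMakeBorder(b,0,0,0,800-b.shape[1],0)
cv2.imwrite("pics/crop.png",np.vstack([a,b]))
print(proj(cs["top"],[.143,.557,.227]),proj(cs["scene"],[.143,.557,.227]))
for n,k in (("home?",(272,254)),("m",(267,285)),("p",(262,314))): print(n,atz(cs["top"],np.array(k)/1.4,.05),atz(cs["top"],np.array(k)/1.4,.063))
for k in ((303,391),(328,408),(353,422)): print(atz(cs["scene"],np.array(k)/1.4,.05),atz(cs["scene"],np.array(k)/1.4,.063))
E
```

```text
[ 21.14406517 436.7036145 ] [393.25015451 506.04165166]
home? [0.58872146 0.31566063 0.05      ] [0.58661818 0.31386917 0.063     ]
m [0.54272182 0.32176904 0.05      ] [0.54118804 0.31990195 0.063     ]
p [0.50012726 0.32789247 0.05      ] [0.49912081 0.32594957 0.063     ]
[0.58895868 0.31591461 0.05      ] [0.58323042 0.32240785 0.063     ]
[0.54341056 0.3205556  0.05      ] [0.53834295 0.32698153 0.063     ]
[0.50187823 0.32110086 0.05      ] [0.49741302 0.32751888 0.063     ]
```

View pics/crop.png

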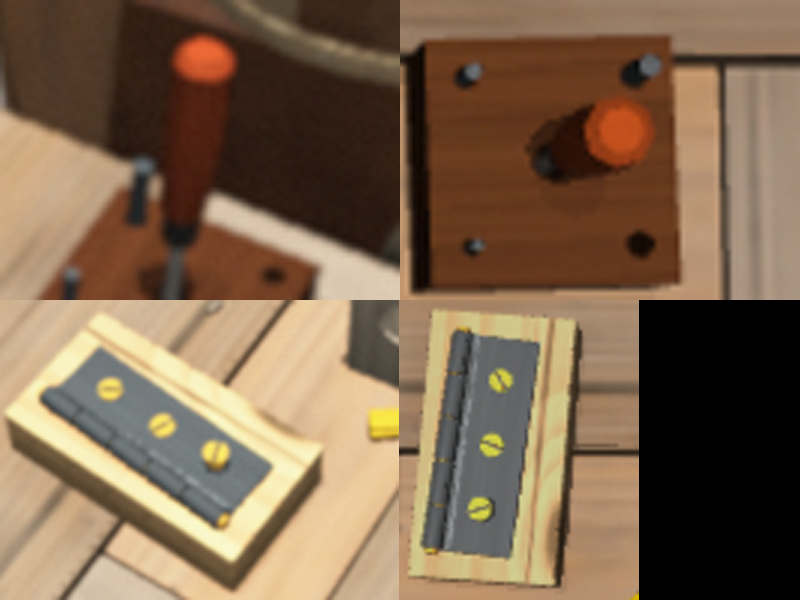

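```bash
python3 - <<'E'
import pickle
from h import *
cs=pickle.load(open("c0.pkl","rb")); S,T=cs["scene"],cs["top"]
g=lambda x,y,x0,y0,k,X,Y:np.array([(x-x0+.5)/k-.5+X,(y-y0+.5)/k-.5+Y])
sc=g(215,453,0,300,3,180,250); tc=g(481,508,400,300,3,160,155)
print("screw",tri(S,sc,T,tc),atz(T,tc,.063),atz(S,sc,.063))
ds=g(205,60,0,0,5,300,130); dt=g(619,132,400,0,5,320,195)
print("driver top",tri(S,ds,T,dt),atz(T,dt,.205),atz(S,ds,.205))
for a in((425,42),(672,37),(680,285),(432,288)): print("rack",atz(T,g(*a,400,0,5,320,195),.075))
# handle bottom (ferrule) and axis
hb=g(180,235,0,0,5,300,130); print("ferr",atz(S,hb,.123), "blade",atz(T,g(547,160,400,0,5,320,195),.078))
print("bored top",[atz(T,np.array(k)/1.4,.12) for k in((357,325),(402,321),(407,384),(360,388))])
print("tin",atz(T,np.array((380,244))/1.4,.075),"spool",atz(T,np.array((359,194))/1.4,.055))
for k in((488,206),(489,421)): print("alike",atz(T,np.array(k)/1.4,.13))
print(r.observe()["tcp_pos"])
E
```

```text
screw [0.4996624  0.32691509 0.06294331] [0.49968915 0.32692003 0.063     ] [0.49961046 0.32693244 0.063     ]
driver top [ 0.49547914 -0.00130089  0.21490154] [ 0.49655013 -0.00314688  0.205     ] [ 0.49934529 -0.01173491  0.205     ]
rack [0.54352899 0.04962009 0.075     ]
rack [ 0.5465351  -0.05047245  0.075     ]
rack [ 0.44674074 -0.05209249  0.075     ]
rack [0.44483895 0.04726132 0.075     ]
ferr [0.49218715 0.00685394 0.123     ] blade [0.49608706 0.00124353 0.078     ]
bored top [array([0.48080484, 0.18823729, 0.12      ]), array([0.48676737, 0.12693909, 0.12      ]), array([0.40162199, 0.11981539, 0.12      ]), array([0.39590087, 0.18320336, 0.12      ])]
tin [0.60098377 0.15720194 0.075     ] spool [0.67943184 0.18869433 0.055     ]
alike [0.64612065 0.00915273 0.13      ]
alike [0.35358485 0.01074492 0.13      ]
[0.14310746 0.5564411  0.22670149]
```

Request:
send_rows([
  {"fingers": -1, "linear": [0, 0, -0.12], "rot": [0, 0, -0.0401]},
  {"fingers": -1, "linear": [0, 0, -0.12], "rot": [0, 0, -0.0401]},
  {"fingers": -1, "linear": [-0.058, -0.092, 0], "rot": [0, 0, 0]},
  {"fingers": -1, "linear": [-0.058, -0.092, 0], "rot": [0, 0, 0]},
  {"fingers": -1, "linear": [-0.058, -0.092, 0], "rot": [0, 0, 0]},
  {"fingers": -1, "linear": [-0.058, -0.092, 0], "rot": [0, 0, 0]},
  {"fingers": -1, "linear": [-0.058, -0.092, 0], "rot": [0, 0, 0]},
  {"fingers": -1, "linear": [-0.058, -0.092, 0], "rot": [0, 0, 0]},
  {"fingers": -1, "linear": [-0.058, -0.092, 0], "rot": [0, 0, 0]},
  {"fingers": -1, "linear": [-0.058, -0.092, 0], "rot": [0, 0, 0]},
  {"fingers": -1, "linear": [-0.058, -0.092, 0], "rot": [0, 0, 0]},
  {"fingers": -1, "linear": [0, 0, 0], "rot": [0, 0, 0]},
])

```text
time_s: 1.3
tcp_pos: [0.3544, 0.2217, 0.3231]
eef_rot: [-3.139, 0.001, 3.134]
wrist_force: [-0.2, -0.1, 0.4]
finger_gap: 0.998
grasp_force: 0.0
```

Request:
send_rows([
  {"fingers": -1, "linear": [-0.0588, -0.0928, 0], "rot": [0, 0, -0.0024]},
  {"fingers": -1, "linear": [-0.0588, -0.0928, 0], "rot": [0, 0, 0]},
  {"fingers": -1, "linear": [-0.0588, -0.0928, 0], "rot": [0, 0, 0]},
  {"fingers": -1, "linear": [-0.0588, -0.0928, 0], "rot": [0, 0, 0]},
  {"fingers": -1, "linear": [-0.0588, -0.0928, 0], "rot": [0, 0, 0]},
  {"fingers": -1, "linear": [-0.0588, -0.0928, 0], "rot": [0, 0, 0]},
  {"fingers": -1, "linear": [0, 0, 0], "rot": [0, 0, 0]},
  {"fingers": -1, "linear": [0, 0, 0], "rot": [0, 0, 0]},
])

```text
time_s: 2.1
tcp_pos: [0.4945, 0.0044, 0.3227]
eef_rot: [3.14, -0.002, -3.135]
wrist_force: [-0.5, -0.6, -0.3]
finger_gap: 1.003
grasp_force: 0.0
```

Request:
send_rows([
  {"fingers": -1, "linear": [-0.0025, -0.0135, 0], "rot": [0, 0, 0]},
  {"fingers": -1, "linear": [0, 0, 0.06], "rot": [0, 0, 0]},
  {"fingers": -1, "linear": [0, 0, 0.06], "rot": [0, 0, 0]},
  {"fingers": -1, "linear": [0, 0, 0.06], "rot": [0, 0, 0]},
  {"fingers": -1, "linear": [0, 0, 0.06], "rot": [0, 0, 0]},
  {"fingers": -1, "linear": [0, 0, 0.06], "rot": [0, 0, 0]},
  {"fingers": -1, "linear": [0, 0, 0.06], "rot": [0, 0, 0]},
  {"fingers": -1, "linear": [0, 0, 0.02], "rot": [0, 0, 0]},
  {"fingers": -1, "linear": [0, 0, 0], "rot": [0, 0, 0]},
  {"fingers": -1, "linear": [0, 0, 0], "rot": [0, 0, 0]},
])

```text
time_s: 3.1
tcp_pos: [0.4963, -0.001, 0.1726]
eef_rot: [-3.141, 0.002, -3.133]
wrist_force: [0.4, 0.6, 0.2]
finger_gap: 1.0
grasp_force: 0.0
```

```bash
python3 - <<'E'
from h import *
o=r.observe(); print(o["tcp_pos"],o["eef_rot"],o["wrist_force"],o["qpos"])
f=lambda c,x,y:cv2.resize(c["image"][y:y+75,x:x+80],None,fx=5,fy=5,interpolation=cv2.INTER_CUBIC)
cv2.imwrite("pics/pre.png",np.hstack([f(r.read_camera("scene"),295,125),f(r.read_camera("top"),320,185)]))
E
```

```text
[ 0.49627336 -0.00097068  0.17257038] [-3.14147895e+00  1.88685465e-03 -3.13288312e+00] [0.37307326 0.60670794 0.21318937] [-1.42386421e-01  1.96188935e-01  1.75794578e+00  1.85173377e-04
  1.18557547e+00 -1.72196160e+00]
```

View pics/pre.png

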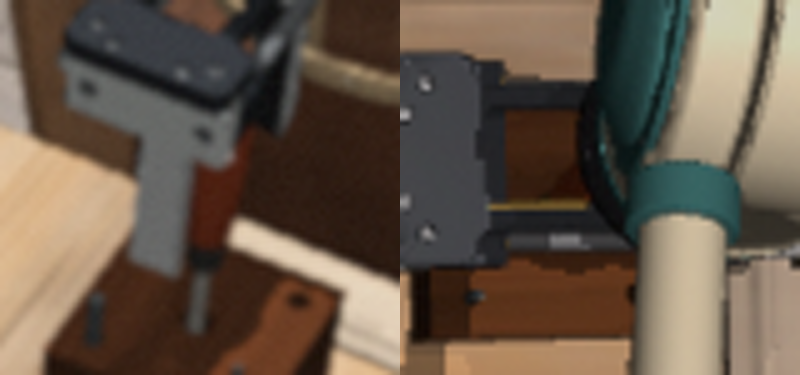

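The handle stands between the open fingers: in the scene crop the near finger is at (165,200) and the handle at (220,190). I close now and then lift in small steps.

Request:
send_rows([
  {"fingers": 1},
  {"fingers": 1},
  {"fingers": 1},
  {"fingers": 1},
  {"fingers": 1},
  {"fingers": 1},
  {"fingers": 1},
  {"fingers": 1},
  {"fingers": 1},
  {"fingers": 1},
  {"fingers": 1},
  {"fingers": 1},
])

```text
$.series[0]: bad value
```

Request:
send_rows([
  {"fingers": 1, "linear": [0, 0, 0], "rot": [0, 0, 0]},
  {"fingers": 1, "linear": [0, 0, 0], "rot": [0, 0, 0]},
  {"fingers": 1, "linear": [0, 0, 0], "rot": [0, 0, 0]},
  {"fingers": 1, "linear": [0, 0, 0], "rot": [0, 0, 0]},
  {"fingers": 1, "linear": [0, 0, 0], "rot": [0, 0, 0]},
  {"fingers": 1, "linear": [0, 0, 0], "rot": [0, 0, 0]},
  {"fingers": 1, "linear": [0, 0, 0], "rot": [0, 0, 0]},
  {"fingers": 1, "linear": [0, 0, 0], "rot": [0, 0, 0]},
  {"fingers": 1, "linear": [0, 0, 0], "rot": [0, 0, 0]},
  {"fingers": 1, "linear": [0, 0, 0], "rot": [0, 0, 0]},
])

```text
time_s: 4.2
tcp_pos: [0.4957, -0.0013, 0.1714]
eef_rot: [3.141, 0.0, -3.134]
wrist_force: [0.5, 0.6, -0.5]
finger_gap: 0.267
grasp_force: 30.0
```

Request:
send_rows([
  {"fingers": 1, "linear": [0, 0, -0.025], "rot": [0, 0, 0]},
  {"fingers": 1, "linear": [0, 0, -0.05], "rot": [0, 0, 0]},
  {"fingers": 1, "linear": [0, 0, -0.05], "rot": [0, 0, 0]},
  {"fingers": 1, "linear": [0, 0, -0.05], "rot": [0, 0, 0]},
  {"fingers": 1, "linear": [0, 0, -0.05], "rot": [0, 0, 0]},
  {"fingers": 1, "linear": [0, 0, -0.05], "rot": [0, 0, 0]},
  {"fingers": 1, "linear": [0, 0, -0.05], "rot": [0, 0, 0]},
  {"fingers": 1, "linear": [0, 0, -0.05], "rot": [0, 0, 0]},
  {"fingers": 1, "linear": [0, 0, -0.025], "rot": [0, 0, 0]},
  {"fingers": 1, "linear": [0, 0, 0], "rot": [0, 0, 0]},
  {"fingers": 1, "linear": [0, 0, 0], "rot": [0, 0, 0]},
  {"fingers": 1, "linear": [0, 0, 0], "rot": [0, 0, 0]},
])

```text
time_s: 5.4
tcp_pos: [0.4951, -0.0014, 0.3303]
eef_rot: [3.141, -0.002, -3.134]
wrist_force: [-0.9, 0.4, -0.8]
finger_gap: 0.272
grasp_force: 30.0
```

```bash
python3 - <<'E'
from h import *
import pickle
o=r.observe(); print(o["tcp_pos"],o["eef_rot"],o["wrist_force"],o["finger_gap"])
c=r.read_camera("scene"); d=r.read_camera("top"); pickle.dump({"scene":c,"top":d},open("c1.pkl","wb"))
f=lambda c,x,y:cv2.resize(c["image"][y:y+120,x:x+80],None,fx=5,fy=5,interpolation=cv2.INTER_CUBIC)
u=proj(c,o["tcp_pos"]-[0,0,.09]).astype(int);v=proj(d,o["tcp_pos"]-[0,0,.09]).astype(int)
a=(u[0]-40,u[1]-60);b=(v[0]-40,v[1]-60); print(a,b)
cv2.imwrite("pics/lift.png",np.hstack([f(c,*a),f(d,*b)]))
E
```

```text
[ 0.49511864 -0.00140315  0.33030815] [ 3.14120264e+00 -2.24700888e-03 -3.13389595e+00] [-0.94359272  0.35982112 -0.80577182] 0.27225618229062937
(np.int64(302), np.int64(71)) (np.int64(326), np.int64(160))
```

View pics/lift.png

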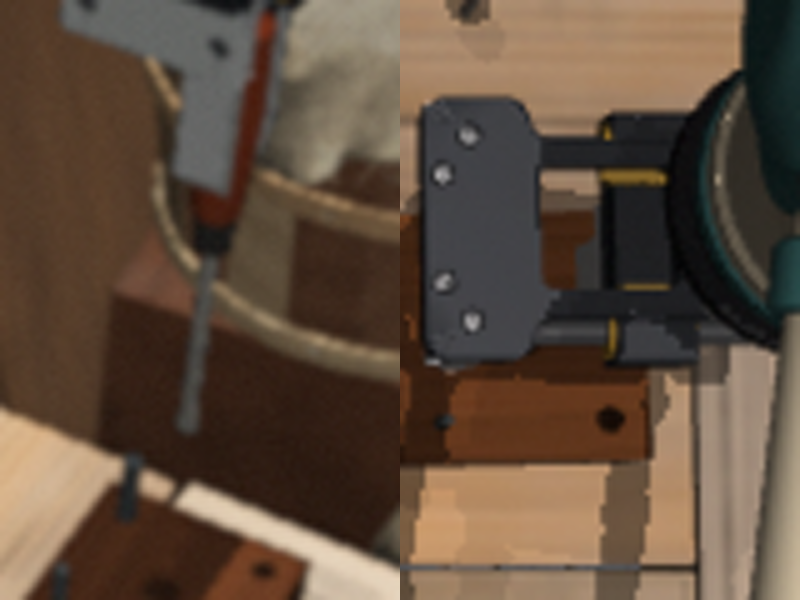

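Driver is out of the holder, tip at crop (187,430) and clear of the block. Now I carry it along +y.

Request:
send_rows([
  {"fingers": 1, "linear": [0, 0.04, 0], "rot": [0, 0, 0]},
  {"fingers": 1, "linear": [0, 0.075, 0], "rot": [0, 0, 0]},
  {"fingers": 1, "linear": [0, 0.09, 0], "rot": [0, 0, 0]},
  {"fingers": 1, "linear": [0, 0.09, 0], "rot": [0, 0, 0]},
  {"fingers": 1, "linear": [0, 0.09, 0], "rot": [0, 0, 0]},
  {"fingers": 1, "linear": [0, 0.09, 0], "rot": [0, 0, 0]},
  {"fingers": 1, "linear": [0, 0.09, 0], "rot": [0, 0, 0]},
  {"fingers": 1, "linear": [0, 0.09, 0], "rot": [0, 0, 0]},
  {"fingers": 1, "linear": [0, 0.075, 0], "rot": [0, 0, 0]},
  {"fingers": 1, "linear": [0, 0.06, 0], "rot": [0, 0, 0]},
  {"fingers": 1, "linear": [0, 0.03, 0], "rot": [0, 0, 0]},
  {"fingers": 1, "linear": [0, 0, 0], "rot": [0, 0, 0]},
])

```text
time_s: 6.7
tcp_pos: [0.493, 0.3275, 0.3306]
eef_rot: [-3.141, -0.001, -3.132]
wrist_force: [-0.4, -1.3, -1.1]
finger_gap: 0.269
grasp_force: 30.0
```

```bash
python3 - <<'E'
from h import *
import pickle
q=pickle.load(open("c1.pkl","rb")); print(proj(q["scene"],[.4951,-.0014,.1723]))
o=r.observe(); print(o["tcp_pos"],o["eef_rot"],o["qd"],o["finger_gap"])
c=r.read_camera("scene"); d=r.read_camera("top"); pickle.dump({"scene":c,"top":d},open("c2.pkl","wb"))
f=lambda c,x,y:cv2.resize(c["image"][y:y+120,x:x+80],None,fx=5,fy=5,interpolation=cv2.INTER_CUBIC)
u=proj(c,o["tcp_pos"]-[0,0,.13]).astype(int);v=proj(d,o["tcp_pos"]-[0,0,.13]).astype(int)
a=(u[0]-40,u[1]-60);b=(v[0]-40,v[1]-60); print(a,b,proj(c,o["tcp_pos"]-[0,0,.158]),proj(c,o["tcp_pos"]-[0,0,.06]))
cv2.imwrite("pics/over.png",np.hstack([f(c,*a),f(d,*b)]))
E
```

```text
[338.51037244 157.00854542]
[0.49296321 0.32748887 0.33055872] [-3.14099597e+00 -1.26662399e-03 -3.13200523e+00] [-0.03099901 -0.02078222  0.0167168  -0.02785691  0.01106822 -0.0152719 ] 0.2687159199053789
(np.int64(212), np.int64(200)) (np.int64(134), np.int64(161)) [253.0599295  269.48964959] [251.91697569 234.50695411]
```

View pics/over.png

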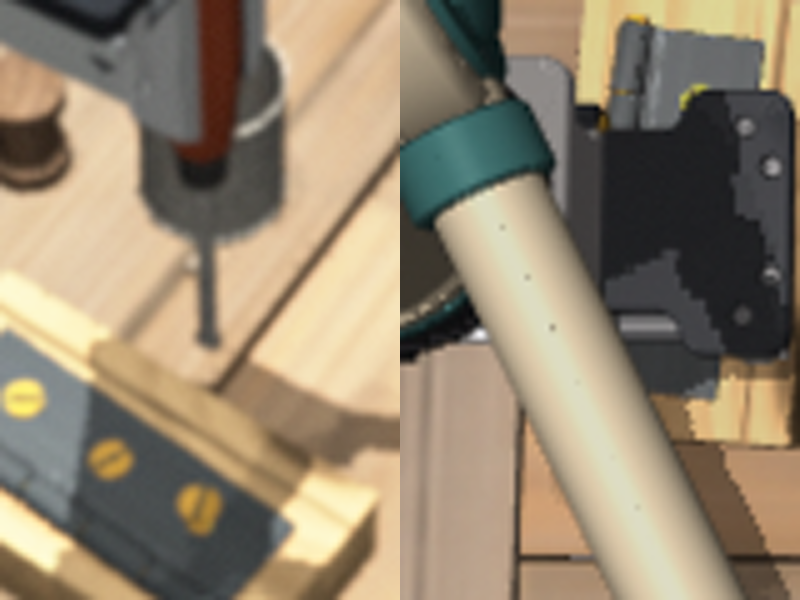

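Request:
send_rows([
  {"fingers": 1, "linear": [-0.0168, -0.001, 0], "rot": [0, 0, 0]},
  {"fingers": 1, "linear": [0, 0, 0.03], "rot": [0, 0, 0]},
  {"fingers": 1, "linear": [0, 0, 0.05], "rot": [0, 0, 0]},
  {"fingers": 1, "linear": [0, 0, 0.05], "rot": [0, 0, 0]},
  {"fingers": 1, "linear": [0, 0, 0.04], "rot": [0, 0, 0]},
  {"fingers": 1, "linear": [0, 0, 0.03], "rot": [0, 0, 0]},
  {"fingers": 1, "linear": [0, 0, 0.02], "rot": [0, 0, 0]},
  {"fingers": 1, "linear": [0, 0, 0.0125], "rot": [0, 0, 0]},
  {"fingers": 1, "linear": [0, 0, 0], "rot": [0, 0, 0]},
  {"fingers": 1, "linear": [0, 0, 0], "rot": [0, 0, 0]},
  {"fingers": 1, "linear": [0, 0, 0], "rot": [0, 0, 0]},
])

```text
time_s: 7.9
tcp_pos: [0.5004, 0.3264, 0.2393]
eef_rot: [3.141, 0.001, -3.134]
wrist_force: [-0.1, 0.6, -1.0]
finger_gap: 0.269
grasp_force: 30.0
```

```bash
python3 - <<'E'
from h import *
import pickle
o=r.observe(); print(o["tcp_pos"],o["eef_rot"],o["finger_gap"])
c=r.read_camera("scene"); d=r.read_camera("top")
f=lambda c,x,y:cv2.resize(c["image"][y:y+80,x:x+80],None,fx=7,fy=7,interpolation=cv2.INTER_CUBIC)
u=proj(c,o["tcp_pos"]-[0,0,.13]).astype(int)
a=(u[0]-40,u[1]-50); p=lambda X:(proj(c,X)-a+.5)*7-.5
print(a,"tip exp",p(o["tcp_pos"]-[0,0,.158]),"z=.073 over screw",p([.4997,.3269,.073]),p([.4997,.3269,.083]),"screw",p([.4997,.3269,.063]),"ferr",p(o["tcp_pos"]-[0,0,.06]))
b=cv2.resize(d["image"],(240,180),interpolation=cv2.INTER_AREA)
im=f(c,*a); im=np.hstack([im,cv2.copyMakeBorder(b,0,380,0,0,0)]); cv2.imwrite("pics/fin.png",im)
E
```

```text
[0.50035267 0.32641743 0.23926712] [ 3.14083238e+00  1.45604713e-03 -3.13381323e+00] 0.26905154261059816
(np.int64(210), np.int64(236)) tip exp [289.60547144 417.04815621] z=.073 over screw [291.3345258  435.87672326] [290.53712188 416.02964717] screw [292.11997179 455.42617116] ferr [281.03822915 205.76040837]
```

View pics/fin.png

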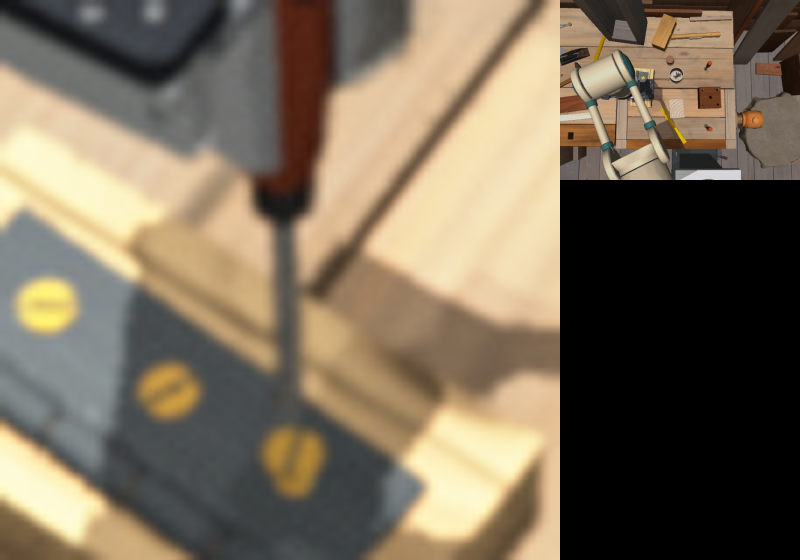

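The tip is at about (289,415), some 18 mm above the proud head at (294,455), in line with the prediction. I lower by another 8 mm.

Request:
send_rows([
  {"fingers": 1, "linear": [0, 0, 0.01], "rot": [0, 0, 0]},
  {"fingers": 1, "linear": [0, 0, 0.01], "rot": [0, 0, 0]},
  {"fingers": 1, "linear": [0, 0, 0], "rot": [0, 0, 0]},
  {"fingers": 1, "linear": [0, 0, 0], "rot": [0, 0, 0]},
  {"fingers": 1, "linear": [0, 0, 0], "rot": [0, 0, 0]},
  {"fingers": 1, "linear": [0, 0, 0], "rot": [0, 0, 0]},
  {"fingers": 1, "linear": [0, 0, 0], "rot": [0, 0, 0]},
  {"fingers": 1, "linear": [0, 0, 0], "rot": [0, 0, 0]},
])

```text
time_s: 8.8
tcp_pos: [0.4999, 0.3262, 0.2305]
eef_rot: [3.141, 0.0, -3.134]
wrist_force: [-0.7, -0.0, -1.2]
finger_gap: 0.266
grasp_force: 30.0
```

```bash
python3 - <<'E'
from h import *
o=r.observe(); print(o["tcp_pos"],o["eef_rot"],np.abs(o["qd"]).max())
c=r.read_camera("scene"); a=(210,236)
cv2.imwrite("pics/fin2.png",cv2.resize(c["image"][236:316,210:290],None,fx=7,fy=7,interpolation=cv2.INTER_CUBIC))
print((proj(c,o["tcp_pos"]-[0,0,.158])-a+.5)*7-.5)
E
```

```text
[0.49994807 0.32617213 0.23054769] [ 3.14149198e+00  1.44475427e-04 -3.13387329e+00] 0.0012044962477298525
[292.07518919 434.34624715]
```

View pics/fin2.png

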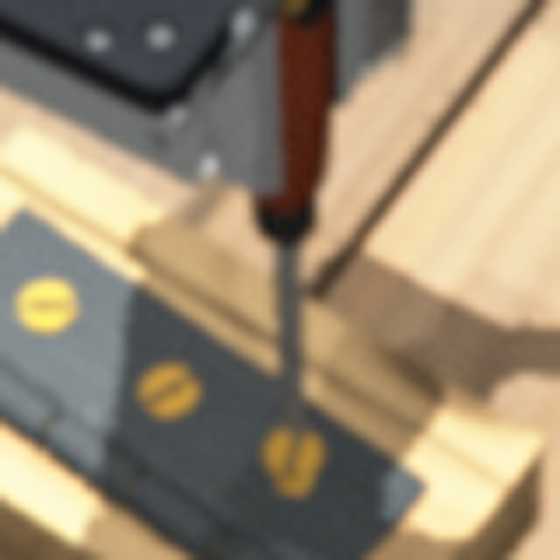

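The tip sits just above the proud head, at about (292,430), matching the predicted tip height of about 73 mm. I hand in.

```bash
python3 -c "
from plant import r
print(r.close_job())"
```

```text
the job is handed in; nothing more can be done
None
```

The job is handed in at about 9 s: the screwdriver is held still and upright, with its tip about 1 cm above the centre of the proud screw (the one nearest the robot) by my camera and arm measurements; the judge's result was not shown to me.

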